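Line up the spare bearings in the fence tray and shut the keeper

ROBOT

A 6-joint arm with a two-finger parallel gripper is mounted at the origin on the work surface; the furniture and walls round the work are solid. World frame = base frame: x ahead of the robot, y to its left, z up, the work surface at z = 0. Lengths are in m, angles in degrees, forces in N, time in s.
With the tool pointing down it reaches from about 0.375 to 0.9 m from the base axis. Payload 3.1 kg.
Tool frame: the origin (TCP) lies on the centre line of the jaws, within the pads' length; the fingertips stand 8 mm ahead of it and the grasp point (between the pads) lies 11 mm behind it; z points along the fingers, y is the line along which they close (so a half turn about z gives the same grasp; the last joint's range is limited). The gripper opens to 87 mm and grips with 3 to 60 N. Pads are 19 mm wide; open, the fingers measure 117 mm over their backs; the gripper's body (75 mm by 190 mm) begins 51 mm behind the grasp point.
Start: joints at [-80.472, 30.224, 82.088, -0, 67.689, -10.227], TCP at [0.211, -0.588, 0.231] pointing down, gripper open.
Joint ranges: [-176.69, 176.69], [-43.24, 126.21], [12.49, 139.97], [-82, 262], [0, 151.66], [-163.58, 163.58]. Speed limits (degrees/s): [159.86, 159.86, 180, 180, 180, 180].

INTERFACE

Orientations are given as a 3x3 rotation matrix whose columns are the frame's x, y, z axes.
In Python, from rig import * gives the robot as it stands.
- The arm moves only by the tool step_arm, never from a script. Its argument "targets" is a list of rows, each a list of 5 numbers: the opening, from -1 (shut) to 1 (fully open), then the shift along the world's x, y, z normalised to -1 to 1, where 1 is 0.25 m, then the turn about the world's z normalised to -1 to 1, where 1 is 180 degrees. In form: [[fingers, x, y, z, turn], ...]. A call has 1 to 20 rows; each row is the pose to reach, as a shift and turn from the pose commanded when the call began, turning the shorter way round; what a row does not reach only later rows make up. A row lasts 1/10 s, in which the tool goes at most 50 mm and 8.59 degrees, less where a joint would pass 70% of its speed; a pose out of reach is approached as far as the arm can. A call with a number of a shift or a turn outside -1 to 1 is refused whole. A call with a gripper value outside its range is refused whole. The fingers move at their own pace and stop on an object; the grip force is fixed at half the most. Time passes only in rows, so rows that repeat a pose let the fingers close. It gives the time, the measured TCP pose, the force, the opening and the grip force at its end, in the units of the state.
- read_state(): the state, without advancing time (a new reading comes with each control period).
- capture(name): name is "scene" or "top"; returns a dict with "color" (384x512x3 uint8, red, green, blue), "mtx" (3x3 intrinsics, pixels), "pose" (4x4, takes a point from camera to world coordinates). Camera axes: x right, y down, z forward; pixel columns grow to the right and rows downward; lengths in m; the calibration is good to about 2 mm. A picture is of the moment at which its call begins. There is no depth.
- hand_in(): hands the job in; it is judged then, once.
The state is a dict: "time_s": time; "joint_positions": joint angles; "qvel": joint speeds; "tau": joint torques, N m; "position": TCP position; "tcp_rot": TCP orientation; "force": force on the tool from outside, world axes, zero at the start; "moment": the same for the moment, N m; "opening": opening from 0.0 (shut) to 1.0 (fully open); "grasp_force": force on a finger pad.
Only numpy, scipy, OpenCV 4.12 (cv2) and the standard library are available. Lean on these libraries where they do the work, as an engineer would, in place of code of your own. Each camera call takes 0.05 s, during which the arm holds its last target. There are 200 camera calls.

TASK

The five spare ball bearings lie loose in the plywood tray. Take the tray by its handle and tip it, rocking it sideways if one hangs up behind the others, until they have all slid down into a single row along the fence, set it back flat on the bench without losing the row, let go of it, and then swing the clear keeper flap fully down over the row so the tray can be carried away. Leave the things around it where they are.

Things in the scene. Friction and masses are not known exactly. Their poses are not given: they have to be found in the camera images.
- tray: loose plywood tray, 133 x 196 mm, 0.4 to 0.65 kg. Origin under the middle of its floor; z up, x from the fence to the handle, y along the fence. Inside 116 x 180 mm (x -58 to 58, y -90 to 90), hardboard floor at z = 6 mm. Aluminium fence on the -x side, nearer the robot: x -67 to -58, 21 mm high; end cheeks 24 mm, back wall (x 58 to 66) 30 mm high
- fence_foot (a point): middle of the fence's outer bottom edge, tray frame (-67, 0, 0) mm: the edge that stays on the bench, parallel to the tray's y, when the handle side is lifted to tip the tray
- handle (a point): middle of the top of the wooden handle that stands on the back wall, tray frame (65, 0, 62) mm. The handle spans x 58 to 72, y -40 to 40, up to z = 62 mm; grip its 14 mm thickness from above, fingers closing along the tray's x, and turn the hand with the tray as it tips
- keeper (a joint): clear flap, 176 mm long along y, hinged on top of the fence at tray x = -62.5, z = 21.5 mm. 0 = fully shut, level over the row; grows as it opens: pi/2 upright, 1.95 (stop) leaning back outside the fence; starts 1.6 to 1.95. The stiff hinge (0.03 N m) stays where left: push the flap over from outside the fence, over the fence's top, then press it down; some 6 N is plenty
- keeper_tab (a point): middle of the red thumb tab (20 mm along x, 44 mm along y, 3 mm thick) on the keeper's free edge, 43 mm from the hinge; the point lies on its outer face, shut at tray frame (-19.5, 0, 27) mm; the tab's and flap's 3 mm plate run on to the hinge, plate top at z = 24.5 mm when shut
- keeper_lip (a point): middle of the bottom of the aluminium lip (3 mm thick, 176 mm along y) under the keeper's free edge, shut at tray frame (-23, 0, 10) mm, so the keeper shuts only when every bearing is within about 3.5 mm of the fence (at up to 5 mm it nudges it home); a bearing farther out holds it open
- bearing_0: ball bearing, steel with black seals, 30 mm across, 9 mm thick, 32 g, lying flat in the tray; origin in the middle of its underside, z its axis; against the fence it lies at x = -43, z = 6 mm of the tray. All five are alike. It starts to slide at a tilt of 14 to 24 degrees (friction unknown beforehand) and may wedge behind two neighbours until the tray is rocked sideways too
- bearing_1: another ball bearing just like bearing_0
- bearing_2: another ball bearing just like bearing_0
- bearing_3: another ball bearing just like bearing_0
- bearing_4: another ball bearing just like bearing_0
- sanding_block: bystander: brown sanding block, 60 x 97 x 28 mm, long along its y; origin in the middle of its underside
- spray_can: bystander: grey spray can, 54 mm across, 202 mm high; origin in the middle of its underside
- screwdriver: bystander: red-handled screwdriver lying on the bench, 175 mm long along its y, 24 mm high; origin under its middle

How it is judged (in metres and radians):
On the way, in this order (a step that is already met when the one before it is completed fails the run):
1. the tray is tipped (more than 8 degrees) with all five bearings in one row along the fence, each within 5 mm of it (angle between tray's own z axis and vertical above 0.14 rad and x of each of bearing_0, bearing_1, bearing_2, bearing_3, bearing_4 in the frame of tray below -0.038 m and z of bearing_0 in the frame of tray between 0.002 and 0.01 m and z of bearing_1 in the frame of tray between 0.002 and 0.01 m and z of bearing_2 in the frame of tray between 0.002 and 0.01 m and z of bearing_3 in the frame of tray between 0.002 and 0.01 m and z of bearing_4 in the frame of tray between 0.002 and 0.01 m), for 0.2 s.
2. the tray stands flat on the bench, let go, with the row still along the fence (angle between tray's own z axis and vertical below 0.03 rad and height (world z) of tray below 0.004 m and contact force between the fingers and tray below 0.05 N and x of each of bearing_0, bearing_1, bearing_2, bearing_3, bearing_4 in the frame of tray below -0.037 m and z of bearing_0 in the frame of tray between 0.002 and 0.01 m and z of bearing_1 in the frame of tray between 0.002 and 0.01 m and z of bearing_2 in the frame of tray between 0.002 and 0.01 m and z of bearing_3 in the frame of tray between 0.002 and 0.01 m and z of bearing_4 in the frame of tray between 0.002 and 0.01 m), for 0.2 s.
At the end, for the whole second after the job is handed in: the keeper is fully shut (within 0.06 rad), the tray stands flat on the bench, and all five bearings lie flat on its floor in one row, each within 4.5 mm of the fence, everything at rest (value of joint keeper below 0.06 rad and angle between tray's own z axis and vertical below 0.03 rad and height (world z) of tray below 0.004 m and linear speed of tray below 0.01 m/s and x of each of bearing_0, bearing_1, bearing_2, bearing_3, bearing_4 in the frame of tray below -0.0385 m and z of bearing_0 in the frame of tray between 0.002 and 0.01 m and z of bearing_1 in the frame of tray between 0.002 and 0.01 m and z of bearing_2 in the frame of tray between 0.002 and 0.01 m and z of bearing_3 in the frame of tray between 0.002 and 0.01 m and z of bearing_4 in the frame of tray between 0.002 and 0.01 m and linear speed of each of bearing_0, bearing_1, bearing_2, bearing_3, bearing_4 below 0.02 m/s); the robot touches nothing.
It fails at once if the sanding block is shifted by more than 20 mm (distance of sanding_block from where it was at the start of the episode above 0.02 m).
It fails at once if the spray can is shifted by more than 20 mm (distance of spray_can from where it was at the start of the episode above 0.02 m).
It fails at once if the screwdriver is shifted by more than 20 mm (distance of screwdriver from where it was at the start of the episode above 0.02 m).
It also fails if it takes over 61 s, if anything falls off the work surface, if the arm or the gripper's body presses on something with over 40 N, if the wrist force passes 120 N, or if a joint passes its speed limit or range.

## Working session

There is one attempt and no reset: what is moved stays moved. The work goes in short steps, Python scripts to look and compute and a tool call to move; the robot and the scene stay as the last step left them, time stands still between calls to the robot, and variables do not carry over. Pictures are saved under pics/ and viewed, at most 10 in all, crops included, and the job is handed in when it is done.

Besides the shell and the picture viewer there is one more tool, called after ">>>" by a JSON object that holds its "name" and its "arguments". step_arm: Moves the arm, as the interface text tells. Scaled input: -1 to 1 covers 0.25 m each way for a shift and 180 degrees each way for a turn. Its arguments: {"type":"object","properties":{"targets":{"type":"array","items":{"type":"array","items":{"type":"number"}}}},"required":["targets"]}

```bash
mkdir -p pics; cat > h.py <<'E'
from rig import *
import numpy as np, cv2
def snap(n,f):
    c=capture(n); cv2.imwrite(f'pics/{f}.png',c["color"][:,:,::-1]); np.savez(f'pics/{f}.npz',**c); return c
def ray(c,u,v):
    d=np.linalg.inv(c["mtx"])@[u,v,1]; P=c["pose"]; return P[:3,3],P[:3,:3]@d
def onz(c,u,v,z):
    o,d=ray(c,u,v); return o+d*(z-o[2])/d[2]
def tri(c1,p1,c2,p2):
    o1,d1=ray(c1,*p1);o2,d2=ray(c2,*p2)
    s=np.linalg.lstsq(np.c_[d1,-d2],o2-o1,rcond=None)[0]
    a=o1+s[0]*d1;b=o2+s[1]*d2
    return (a+b)/2,np.linalg.norm(a-b)
def proj(c,X):
    P=np.linalg.inv(c["pose"]);q=c["mtx"]@(P[:3,:3]@np.array(X)+P[:3,3]);return q[:2]/q[2]
E
python3 - <<'E'
from h import *
a=snap("scene","s0");b=snap("top","t0")
for c in(a,b):print(c["mtx"].round(1).tolist(),c["pose"].round(3).tolist())
print(read_state())
cv2.imwrite('pics/s0b.png',cv2.resize(cv2.imread('pics/s0.png'),(800,600)))
cv2.imwrite('pics/t0b.png',cv2.resize(cv2.imread('pics/t0.png'),(800,600)))
E
```

```text
[[484.8, 0.0, 258.2], [0.0, 484.8, 195.1], [0.0, 0.0, 1.0]] [[-0.568, -0.593, 0.571, -0.077], [-0.823, 0.418, -0.384, 0.472], [-0.011, -0.688, -0.726, 0.874], [0.0, 0.0, 0.0, 1.0]]
[[377.0, 0.0, 247.9], [0.0, 377.0, 185.6], [0.0, 0.0, 1.0]] [[-0.006, -0.998, 0.068, 0.492], [-1.0, 0.005, -0.016, 0.059], [0.016, -0.068, -0.998, 0.978], [0.0, 0.0, 0.0, 1.0]]
{'time_s': 0.1, 'joint_positions': array([-8.04718937e+01,  3.02712131e+01,  8.21489620e+01, -1.35605198e-03,
        6.76885611e+01, -1.02262487e+01]), 'qvel': array([-0.05927548, -0.14064353, -0.12769777,  0.00327705, -0.02450024,
        0.09935402]), 'tau': array([ 1.11946060e-04, -4.40983737e+01, -1.77150804e+01,  6.34016376e-02,
        5.34092565e-02, -4.16625642e-05]), 'position': array([ 0.21116766, -0.58756835,  0.22969594]), 'tcp_rot': array([[ 9.41147337e-01,  3.37996416e-01, -3.35739641e-04],
       [ 3.37996436e-01, -9.41145536e-01,  1.86799765e-03],
       [ 3.15396647e-04, -1.87153982e-03, -9.99998199e-01]]), 'force': array([ 0.4163295 ,  0.52983002, -0.69590361]), 'moment': array([ 0.00123793,  0.00916407, -0.04336961]), 'grasp_force': 0.0, 'opening': 0.9993555653739222}
```

View pics/s0b.png

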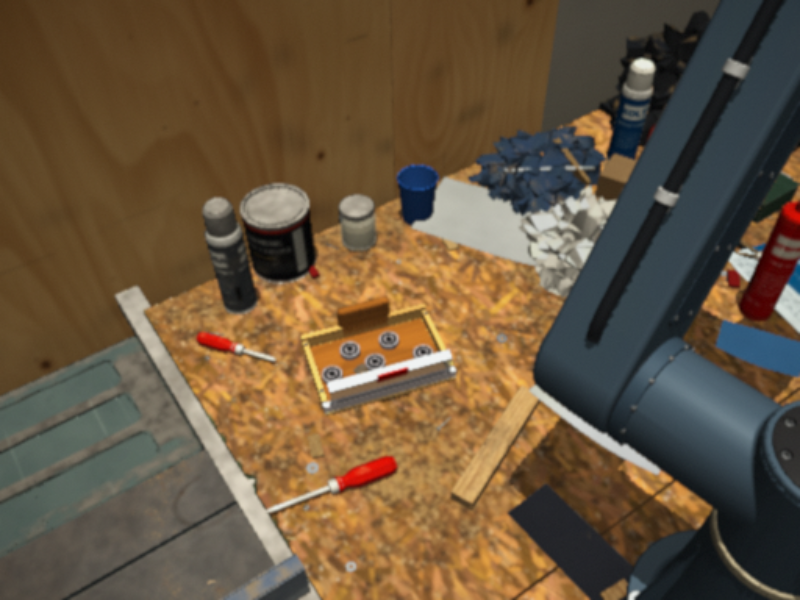

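View pics/t0b.png

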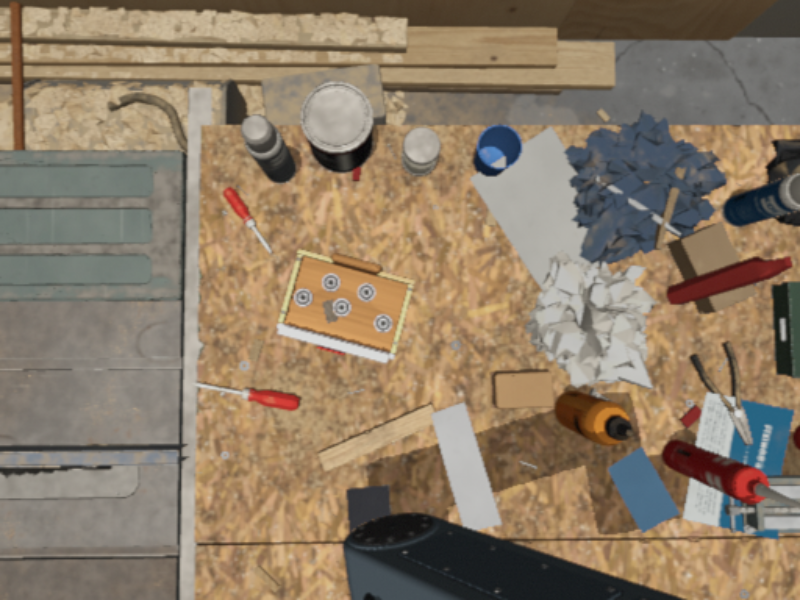

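```bash
python3 - <<'E'
import cv2,numpy as np
s=cv2.imread('pics/s0.png')[180:270,185:300];t=cv2.imread('pics/t0.png')[150:240,170:275]
r=lambda i:cv2.resize(i,(800,int(i.shape[0]*800/i.shape[1])),interpolation=cv2.INTER_CUBIC)[:600]
A=cv2.resize(s,(575,450),interpolation=cv2.INTER_CUBIC);cv2.imwrite('pics/sc.png',cv2.resize(s,None,fx=6.5,fy=6.5,interpolation=cv2.INTER_CUBIC))
cv2.imwrite('pics/tc.png',cv2.resize(t,None,fx=6.5,fy=6.5,interpolation=cv2.INTER_CUBIC))
E
```

```text
(no output)
```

View pics/sc.png

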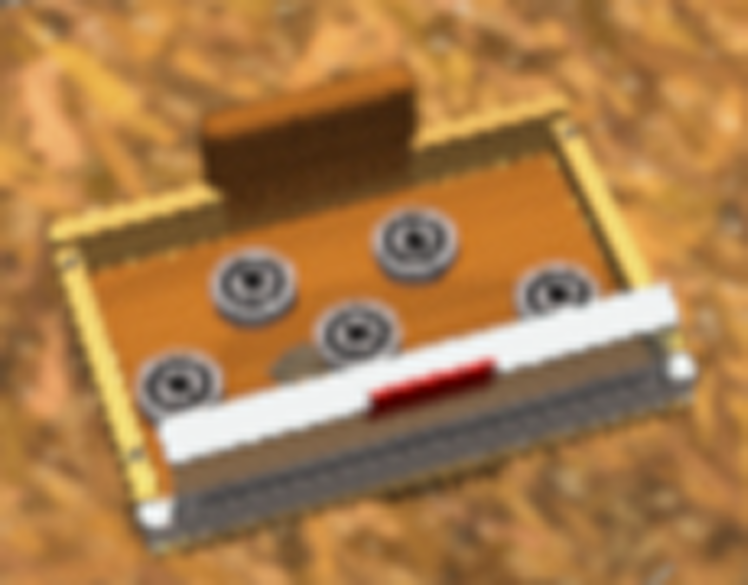

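View pics/tc.png

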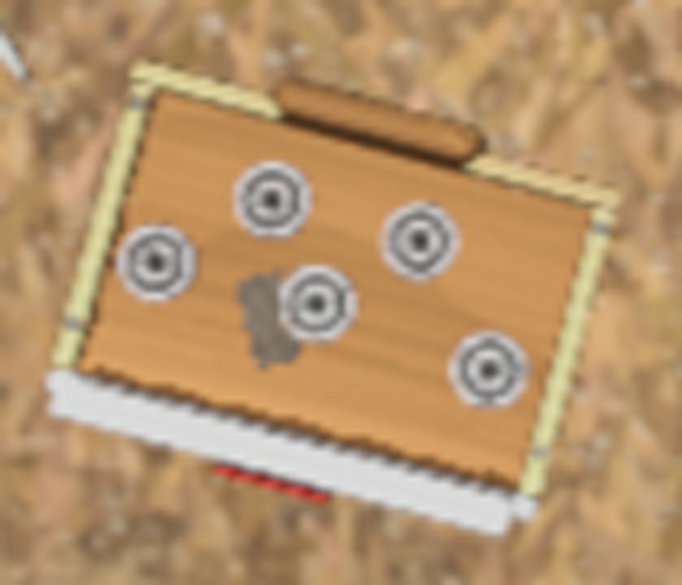

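```bash
cat >> h.py <<'E'
def load(f): return dict(np.load(f'pics/{f}.npz'))
def S(p,off): return [(p[0]+.5)/6.5-.5+off[0],(p[1]+.5)/6.5-.5+off[1]]
SO=(185,180);TO=(170,150)
E
python3 - <<'E'
from h import *
a=load('s0');b=load('t0')
for n,p,q in [("handle L near",(203,142),(281,112)),("handle R near",(412,92),(472,160)),("handle L far",(215,116),(287,82)),("handle R far",(405,70),(484,136)),
 ("wall L far",(52,236),(133,68)),("wall R far",(565,100),(618,195)),("white R",(683,368),(525,503)),("lip L",(160,430),(50,385)),("lip R",(675,300),(508,530)),
 ]:
    X,e=tri(a,S(p,SO),b,S(q,TO)); print(n,(X*1e3).round(1),round(e*1e3,1))
for n,q,z in [("wallL",(133,68),.03),("wallR",(618,195),.03),("inL",(155,93),.006),("inR",(603,212),.03),("HLn",(281,112),.062),("HRn",(472,160),.062),("HLf",(287,82),.062),("HRf",(484,136),.062)]:
    print(n,(onz(b,*S(q,TO),z)*1e3).round(1))
for n,q,z in [("wallL",(52,236),.03),("wallR",(565,100),.03),("foot L",(155,548),0),("footR",(692,400),0),("HLn",(203,142),.062),("HRn",(412,92),.062)]:
    print("scene",n,(onz(a,*S(q,SO),z)*1e3).round(1))
for p in [(271,200),(156,262),(317,303),(419,240),(488,370)]: print((onz(b,*S(p,TO),.015)*1e3).round(1))
for n,q in [("near sd",(245,397)),("tip",(197,384)),("head",(298,402)),("can",(283,170)),("block",(523,390)),("far sd",(262,240))]: print(n,(onz(b,q[0]*.64,q[1]*.64,.012)*1e3).round(0))
E
```

```text
handle L near [601.6 130.9  60.3] 3.7
handle R near [582.3  57.7  58.3] 0.1
handle L far [610.3 125.2  63.1] 4.3
handle R far [591.7  53.6  59.3] 1.4
wall L far [620.9 188.2  30.2] 2.5
wall R far [ 5.705e+02 -1.000e-01  2.930e+01] 2.4
white R [450.9  36.2  19.9] 3.4
lip L [497.7 213.   67.5] 2.7
lip R [444.   45.   69.2] 0.2
wallL [621.6 189.2  30. ]
wallR [571.2   0.9  30. ]
inL [614.8 183.7   6. ]
inR [564.6   6.8  30. ]
HLn [600.4 129.3  62. ]
HRn [581.9  57.6  62. ]
HLf [611.7 127.   62. ]
HRf [591.   53.1  62. ]
scene wallL [620.2 187.2  30. ]
scene wallR [569.3  -0.6  30. ]
scene foot L [502.7 217.    0. ]
scene footR [449.   30.7   0. ]
scene HLn [601.5 133.1  62. ]
scene HRn [579.4  59.6  62. ]
[571.1 136.8  15. ]
[546.9 181.9  15. ]
[530.4 118.7  15. ]
[555.   78.6  15. ]
[503.7  51.7  15. ]
near sd [385. 274.  12.]
tip [406. 352.  12.]
head [376. 189.  12.]
can [758. 215.  12.]
block [ 393. -177.   12.]
far sd [641. 249.  12.]
```

>>> {"name": "step_arm", "arguments": {"targets": [[1, 0, 0, 0.32, 0], [1, 0, 0, 0.32, 0], [1, 0.56, 1, 0.32, -0.193], [1, 0.56, 1, 0.32, -0.193], [1, 0.56, 1, 0.32, -0.193], [1, 0.56, 1, 0.32, -0.193], [1, 0.56, 1, 0.32, -0.193], [1, 0.56, 1, 0.32, -0.193], [1, 0.56, 1, 0.32, -0.193]]}}

```text
time_s: 1.0
position: [0.3523, -0.3332, 0.3102]
tcp_rot: [[0.967, -0.253, -0.0], [-0.253, -0.967, 0.004], [-0.001, -0.003, -1.0]]
force: [-0.2, -0.6, 0.2]
opening: 0.994
grasp_force: 0.0
```

>>> {"name": "step_arm", "arguments": {"targets": [[1, 0.56, 1, 0, 0], [1, 0.56, 1, 0, 0], [1, 0.56, 1, 0, 0], [1, 0.56, 1, 0, 0], [1, 0.56, 1, 0, 0], [1, 0.56, 1, 0, 0], [1, 0.56, 1, 0, 0]]}}

```text
time_s: 1.7
position: [0.4928, -0.0852, 0.3103]
tcp_rot: [[0.967, -0.253, 0.001], [-0.253, -0.967, 0.001], [0.0, -0.001, -1.0]]
force: [0.2, -0.3, 0.1]
opening: 0.998
grasp_force: 0.0
```

>>> {"name": "step_arm", "arguments": {"targets": [[1, 0.413, 0.713, 0, -0.002], [1, 0.413, 0.713, 0, -0.002], [1, 0.413, 0.713, 0, -0.002], [1, 0.413, 0.713, 0, -0.002], [1, 0.413, 0.713, -0.84, -0.002], [1, 0.413, 0.713, -0.84, -0.002], [1, 0.413, 0.713, -0.84, -0.002], [1, 0.413, 0.713, -0.84, -0.002], [1, 0.413, 0.713, -0.84, -0.002], [1, 0.413, 0.713, -0.84, -0.002]]}}

```text
time_s: 2.7
position: [0.5936, 0.0888, 0.0988]
tcp_rot: [[0.964, -0.266, -0.005], [-0.266, -0.964, -0.0], [-0.004, 0.001, -1.0]]
force: [-0.2, 0.3, 0.3]
opening: 1.0
grasp_force: 0.0
```

```bash
python3 - <<'E'
from h import *
a=snap("scene","s1")
i=a["color"][:,:,::-1][130:270,180:300]
cv2.imwrite('pics/s1c.png',cv2.resize(i,None,fx=4.2,fy=4.2,interpolation=cv2.INTER_CUBIC))
st=read_state();print(st["position"],st["tcp_rot"].round(3))
E
```

```text
[0.59542574 0.08900657 0.10102456] [[ 0.964 -0.266  0.001]
 [-0.266 -0.964 -0.   ]
 [ 0.001  0.    -1.   ]]
```

View pics/s1c.png

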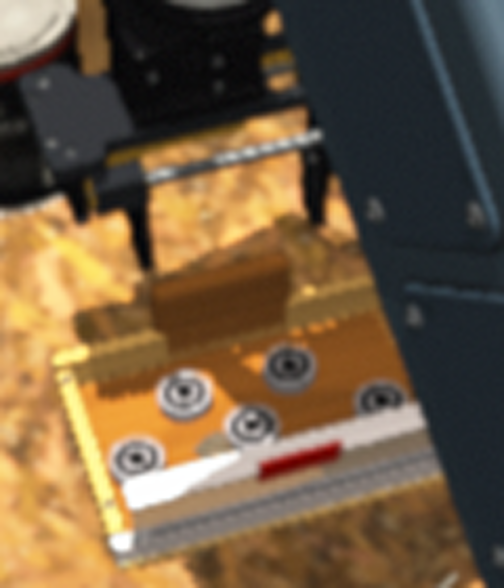

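```bash
python3 - <<'E'
from h import *
a=load('s1');b=load('t0');a0=load('s0')
p=np.array([.5954,.089,.101]);y=np.array([.266,.964,0]);x=np.array([.964,-.266,0])
f=lambda q:((q-[180,130]+.5)*4.2).round(0)
for s in(43.5,58.5,-43.5,-58.5):
  print(s,[f(proj(a,p+y*s/1e3+x*k/1e3-[0,0,.008])) for k in (-9.5,9.5)])
# handle model check
xa=np.array([.966,-.259,0]);ya=np.array([.259,.966,0]);c=np.array([.532,.1115,0])
for n,l in [("HLn",(58,40,62)),("HRn",(58,-40,62)),("HLf",(72,40,62)),("HRf",(72,-40,62)),("WL",(66,98,30)),("WR",(66,-98,30)),("footL",(-67,98,0)),("footR",(-67,-98,0))]:
  X=c+xa*l[0]/1e3+ya*l[1]/1e3+[0,0,l[2]/1e3]
  print(n,"scene",((proj(a0,X)-SO+.5)*6.5).round(0),"top",((proj(b,X)-TO+.5)*6.5).round(0))
E
```

```text
43.5 [array([151., 267.]), array([142., 243.])]
58.5 [array([124., 274.]), array([114., 250.])]
-43.5 [array([306., 228.]), array([295., 204.])]
-58.5 [array([332., 221.]), array([321., 198.])]
HLn scene [203. 150.] top [266. 118.]
HRn scene [419.  93.] top [472. 172.]
HLf scene [192. 123.] top [276.  82.]
HRf scene [407.  67.] top [481. 136.]
WL scene [ 46. 237.] top [134.  70.]
WR scene [563.  99.] top [622. 198.]
footL scene [154. 578.] top [ 56. 401.]
footR scene [697. 418.] top [533. 527.]
```

>>> {"name": "step_arm", "arguments": {"targets": [[1, 0.0044, 0.013, 0, 0.002], [1, 0.0044, 0.013, -0.1, 0.002], [1, 0.0044, 0.013, -0.12, 0.002], [1, 0.0044, 0.013, -0.14, 0.002], [1, 0.0044, 0.013, -0.155, 0.002], [1, 0.0044, 0.013, -0.17, 0.002], [1, 0.0044, 0.013, -0.17, 0.002]]}}

```text
time_s: 3.45
position: [0.5956, 0.0933, 0.0581]
tcp_rot: [[0.966, -0.258, 0.0], [-0.258, -0.966, -0.0], [0.0, 0.0, -1.0]]
force: [0.3, 0.5, -0.1]
opening: 0.999
grasp_force: 0.0
```

>>> {"name": "step_arm", "arguments": {"targets": [[0.82, 0, 0, 0, 0], [0.82, 0, 0, 0, 0], [0.82, 0, 0, 0, 0], [0.8, 0, 0, 0, 0], [0.8, 0, 0, 0, 0]]}}

```text
time_s: 3.95
position: [0.5961, 0.0938, 0.0583]
tcp_rot: [[0.966, -0.259, 0.001], [-0.259, -0.966, 0.001], [0.001, -0.001, -1.0]]
force: [2.0, 4.1, -0.1]
opening: 0.911
grasp_force: 30.0
```

>>> {"name": "step_arm", "arguments": {"targets": [[0.6, -0.01, 0.003, 0.023, 0], [0.6, -0.021, 0.0056, 0.045, 0], [0.6, -0.033, 0.009, 0.067, 0], [0.6, -0.045, 0.012, 0.088, 0], [0.6, -0.045, 0.012, 0.088, 0]]}}

```text
time_s: 4.45
position: [0.583, 0.0962, 0.0805]
tcp_rot: [[0.966, -0.258, -0.002], [-0.258, -0.966, -0.001], [-0.002, 0.001, -1.0]]
force: [-0.1, -0.1, -7.4]
opening: 0.918
grasp_force: 30.0
```

```bash
python3 - <<'E'
from h import *
a=snap("scene","s2")
i=a["color"][:,:,::-1][130:270,180:300]
cv2.imwrite('pics/s2c.png',cv2.resize(i,None,fx=4.2,fy=4.2,interpolation=cv2.INTER_CUBIC))
st=read_state();print(st["force"],st["moment"])
E
```

```text
[-0.22689006 -0.26033184 -6.23599405] [-0.07259876 -0.00034258  0.00682278]
```

View pics/s2c.png

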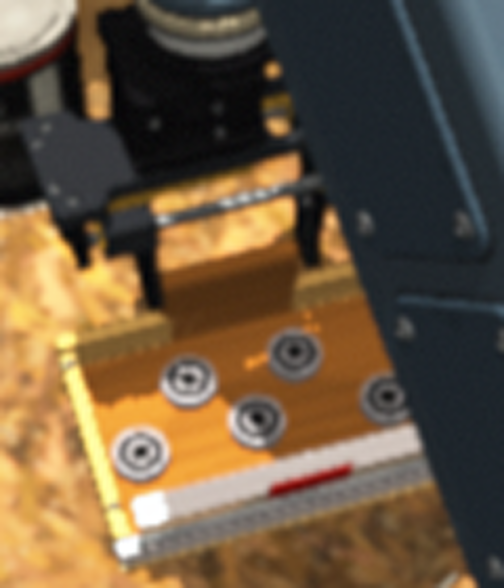

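>>> {"name": "step_arm", "arguments": {"targets": [[0.6, -0.014, 0.004, 0.021, 0], [0.6, -0.028, 0.0076, 0.041, 0], [0.6, -0.044, 0.012, 0.06, 0], [0.6, -0.0595, 0.016, 0.079, 0], [0.6, -0.077, 0.0207, 0.097, 0], [0.6, -0.094, 0.0253, 0.1136, 0], [0.6, -0.112, 0.03, 0.13, 0], [0.6, -0.131, 0.035, 0.1456, 0], [0.6, -0.131, 0.035, 0.1456, 0], [0.6, -0.131, 0.035, 0.1456, 0], [0.6, -0.131, 0.035, 0.1456, 0]]}}

```text
time_s: 5.6
position: [0.5518, 0.105, 0.1164]
tcp_rot: [[0.966, -0.259, 0.0], [-0.259, -0.966, 0.0], [0.0, -0.0, -1.0]]
force: [0.9, 0.2, -6.1]
opening: 0.917
grasp_force: 30.0
```

```bash
python3 - <<'E'
from h import *
a=snap("scene","s3");b=snap("top","t3")
i=a["color"][:,:,::-1][150:270,190:290];j=b["color"][:,:,::-1][150:245,170:280]
i=cv2.resize(i,None,fx=4,fy=4,interpolation=cv2.INTER_CUBIC);j=cv2.resize(j,(393,480*95//120 if 0 else 340),interpolation=cv2.INTER_CUBIC)
o=np.zeros((480,793,3),np.uint8);o[:480,:400]=i;o[:340,400:]=j;cv2.imwrite('pics/c3.png',o)
st=read_state();print(st["force"],st["moment"])
E
```

```text
[ 0.69885515  0.65920135 -5.70761721] [-0.05581086 -0.11344437 -0.0193387 ]
```

View pics/c3.png

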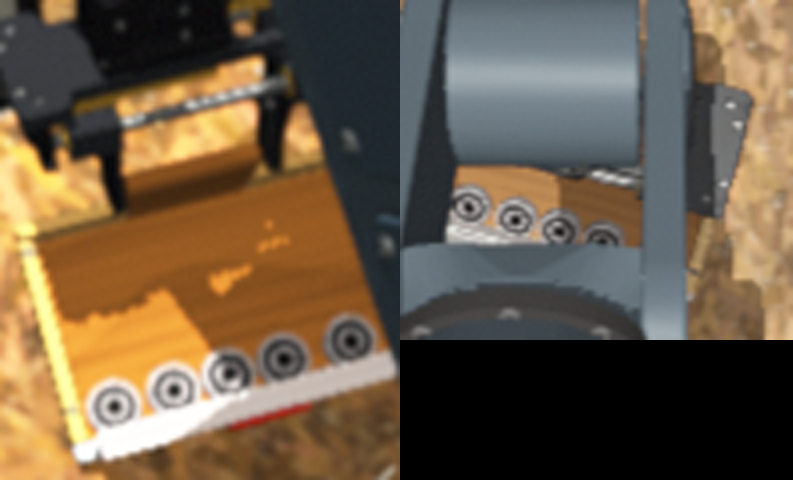

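>>> {"name": "step_arm", "arguments": {"targets": [[0.6, -0.02, 0.0054, 0.0145, 0], [0.6, -0.04, 0.0107, 0.0284, 0], [0.6, -0.04, 0.0107, 0.0284, 0], [0.6, -0.04, 0.0107, 0.0284, 0], [0.6, -0.02, 0.0054, 0.0145, 0], [0.6, 0, 0, 0, 0], [0.6, 0.018, -0.005, -0.016, 0], [0.6, 0.036, -0.01, -0.033, 0], [0.6, 0.054, -0.0145, -0.0495, 0], [0.6, 0.0715, -0.019, -0.0666, 0], [0.6, 0.087, -0.023, -0.0856, 0], [0.6, 0.102, -0.0275, -0.1046, 0], [0.6, 0.117, -0.031, -0.125, 0], [0.6, 0.131, -0.035, -0.1456, 0], [0.6, 0.143, -0.038, -0.167, 0], [0.6, 0.155, -0.0416, -0.1886, 0], [0.6, 0.163, -0.0435, -0.205, 0], [0.6, 0.167, -0.045, -0.215, 0], [0.6, 0.17, -0.046, -0.222, 0], [0.6, 0.17, -0.046, -0.222, 0]]}}

```text
time_s: 7.7
position: [0.5945, 0.0935, 0.0609]
tcp_rot: [[0.966, -0.259, 0.001], [-0.259, -0.966, -0.0], [0.001, -0.0, -1.0]]
force: [-0.1, 0.1, -2.5]
opening: 0.915
grasp_force: 30.0
```

>>> {"name": "step_arm", "arguments": {"targets": [[0.6, 0.003, -0.0008, -0.006, 0], [0.6, 0.006, -0.0016, -0.0116, 0], [0.6, 0.006, -0.0016, -0.0116, 0], [0.6, 0.006, -0.0016, -0.0116, 0]]}}

```text
time_s: 8.1
position: [0.5951, 0.0934, 0.0595]
tcp_rot: [[0.966, -0.258, -0.001], [-0.258, -0.966, 0.0], [-0.001, 0.0, -1.0]]
force: [-3.9, -0.3, 5.6]
opening: 0.917
grasp_force: 30.0
```

>>> {"name": "step_arm", "arguments": {"targets": [[0.9, 0, 0, 0.003, 0], [1, 0, 0, 0.003, 0], [1, 0, 0, 0.003, 0], [1, 0, 0, 0.003, 0], [1, 0, 0, 0.1, 0], [1, 0, 0, 0.2, 0], [1, 0, 0, 0.4, 0], [1, 0, 0, 0.6, 0], [1, 0, 0, 0.6, 0], [1, 0, 0, 0.6, 0]]}}

```text
time_s: 9.1
position: [0.5965, 0.0931, 0.2096]
tcp_rot: [[0.966, -0.258, 0.004], [-0.258, -0.966, -0.0], [0.004, -0.001, -1.0]]
force: [-0.1, 0.5, -0.5]
opening: 1.002
grasp_force: 0.0
```

>>> {"name": "step_arm", "arguments": {"targets": [[-1, -0.2, -0.2, 0.1, 0], [-1, -0.4, -0.5, 0.2, 0], [-1, -0.4, -1, 0.2, 0], [-1, -0.4, -1, 0.2, 0], [-1, -0.4, -1, 0.2, 0], [-1, -0.4, -1, 0.2, 0], [-1, -0.4, -1, 0.2, 0], [-1, -0.4, -1, 0.2, 0], [-1, -0.4, -1, 0.2, 0]]}}

```text
time_s: 10.0
position: [0.4949, -0.1554, 0.2567]
tcp_rot: [[0.966, -0.258, -0.003], [-0.258, -0.966, 0.002], [-0.003, -0.001, -1.0]]
force: [1.5, 0.7, 0.2]
opening: 0.266
grasp_force: 0.0
```

```bash
python3 - <<'E'
from h import *
a=snap("scene","s4");b=snap("top","t4")
i=a["color"][:,:,::-1][180:270,190:290];j=b["color"][:,:,::-1][150:240,170:270]
i=cv2.resize(i,None,fx=4,fy=4,interpolation=cv2.INTER_CUBIC);j=cv2.resize(j,None,fx=4,fy=4,interpolation=cv2.INTER_CUBIC)
cv2.imwrite('pics/c4.png',np.hstack([i,j]))
print(read_state()["position"])
E
```

```text
[ 0.49537161 -0.15519704  0.25720898]
```

View pics/c4.png

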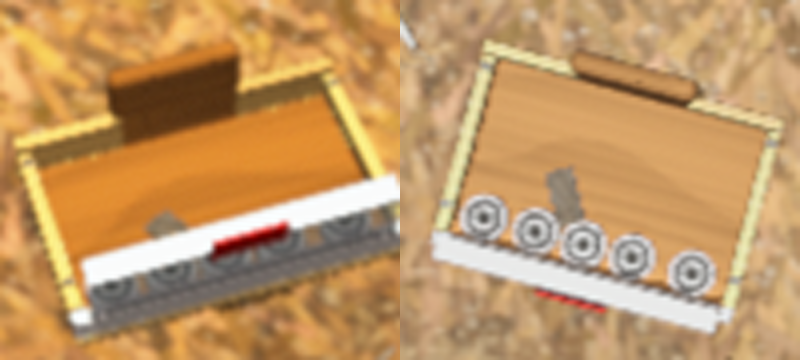

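```bash
python3 - <<'E'
from h import *
a=load('s4');b=load('t4')
s=lambda x,y:[(x+.5)/4-.5+190,(y+.5)/4-.5+180]
t=lambda x,y:[(x-400+.5)/4-.5+170,(y+.5)/4-.5+150]
W=[]
for p,q in [((15,143),(485,42)),((330,63),(782,122))]:
  X,e=tri(a,s(*p),b,t(*q));W.append(X);print("wall",X.round(4),e.round(4))
d=(W[0]-W[1])[:2];L=np.linalg.norm(d);y=d/L;x=np.array([y[1],-y[0]]);c=(W[0]+W[1])[:2]/2-.066*x
print("len",L,"yaw",np.degrees(np.arctan2(x[1],x[0])),"c",c)
loc=lambda X:((X[:2]-c)@x*1e3,(X[:2]-c)@y*1e3,X[2]*1e3)
for n,f,T in(("s",a,0),("t",b,0)):
  im=f["color"].astype(int);m=((im[:,:,0]>110)&(im[:,:,1]<60)&(im[:,:,2]<60)).astype(np.uint8);m[:,:215]*=(n=="t")
  k,l,st,ce=cv2.connectedComponentsWithStats(m)
  for z,w in zip(st[1:],ce[1:]):
    if 175<w[1]<250 and 185<w[0]<290:print(n,z,w); f["tab"]=w
X,e=tri(a,a["tab"],b,b["tab"]);print("tab",X,e,np.round(loc(X),1))
for p,q in [((238,50),(697,95))]:
  X,e=tri(a,s(*p),b,t(*q));print("handleR",np.round(loc(X),1),e)
for q in [(485,217),(535,230),(583,243),(632,256),(691,272)]: print(np.round(loc(onz(b,*t(*q),.015)),1))
print("lip",[np.round(loc(tri(a,s(*p),b,t(*q))[0]),1) for p,q in [((86,270),(434,245))]])
E
```

```text
wall [0.6206 0.186  0.0308] 0.0023
wall [ 0.5693 -0.0012  0.0282] 0.0021
len 0.1941410969122742 yaw -15.310919554350695 c [0.53129494 0.10983954]
s [244 237  18   5  19] [252.73684211 238.73684211]
t [211 224   1   1   1] [211. 224.]
t [215 225   1   1   1] [215. 225.]
tab [0.46001869 0.12503594 0.06575152] 0.0033432200526242414 [-72.8  -4.2  65.8]
handleR [ 65.8 -40.5  59.6] 0.0002782657323987662
[-40.2  70.7  15. ]
[-39.9  37.8  15. ]
[-40.    6.1  15. ]
[-39.9 -26.1  15. ]
[-40.1 -65.1  15. ]
lip [array([-63.9,  87.6,  66.6])]
```

>>> {"name": "step_arm", "arguments": {"targets": [[-1, -0.29, 1, 0, 0], [-1, -0.29, 1, 0, 0], [-1, -0.29, 1, 0, 0], [-1, -0.29, 1, 0, 0], [-1, -0.29, 1, 0, 0], [-1, -0.29, 1, 0, 0], [-1, -0.29, 1, 0, 0], [-1, -0.29, 1, 0, 0]]}}

```text
time_s: 10.9
position: [0.4237, 0.0931, 0.2582]
tcp_rot: [[0.966, -0.257, 0.001], [-0.257, -0.966, -0.001], [0.001, 0.0, -1.0]]
force: [0.8, 0.0, 0.5]
opening: 0.009
grasp_force: 0.0
```

>>> {"name": "step_arm", "arguments": {"targets": [[-1, 0, 0.184, 0, 0], [-1, 0, 0.184, -0.3, 0], [-1, 0, 0.184, -0.5, 0], [-1, 0, 0.184, -0.7, 0], [-1, 0, 0.184, -0.808, 0], [-1, 0, 0.184, -0.808, 0], [-1, 0, 0.184, -0.808, 0]]}}

```text
time_s: 11.6
position: [0.4233, 0.138, 0.0552]
tcp_rot: [[0.965, -0.26, -0.003], [-0.26, -0.965, -0.0], [-0.003, 0.001, -1.0]]
force: [0.4, -0.0, 0.9]
opening: 0.007
grasp_force: 0.0
```

>>> {"name": "step_arm", "arguments": {"targets": [[-1, 0.04, -0.011, 0, 0], [-1, 0.08, -0.022, 0, 0], [-1, 0.11, -0.03, 0, 0], [-1, 0.14, -0.038, 0, 0], [-1, 0.17, -0.046, 0, 0], [-1, 0.2, -0.055, 0, 0], [-1, 0.225, -0.062, 0, 0], [-1, 0.25, -0.068, 0, 0], [-1, 0.25, -0.068, 0, 0]]}}

```text
time_s: 12.5
position: [0.4873, 0.1219, 0.056]
tcp_rot: [[0.966, -0.259, 0.002], [-0.259, -0.966, -0.0], [0.002, -0.001, -1.0]]
force: [0.3, -0.3, 1.0]
opening: 0.004
grasp_force: 0.0
```

>>> {"name": "step_arm", "arguments": {"targets": [[-1, 0, 0, 0.06, 0], [-1, 0, 0, 0.09, 0], [-1, 0.04, -0.011, 0.09, 0], [-1, 0.082, -0.023, 0.09, 0], [-1, 0.082, -0.023, 0.06, 0], [-1, 0.082, -0.023, 0.02, 0], [-1, 0.082, -0.023, -0.02, 0], [-1, 0.082, -0.023, -0.045, 0], [-1, 0.082, -0.023, -0.064, 0], [-1, 0.082, -0.023, -0.064, 0]]}}

```text
time_s: 13.5
position: [0.5051, 0.1165, 0.039]
tcp_rot: [[0.966, -0.258, -0.003], [-0.258, -0.966, 0.0], [-0.003, 0.001, -1.0]]
force: [0.3, 0.8, 0.1]
opening: 0.002
grasp_force: 0.0
```

>>> {"name": "step_arm", "arguments": {"targets": [[-1, 0, 0, -0.01, 0], [-1, 0, 0, -0.015, 0], [-1, 0, 0, -0.015, 0]]}}

```text
time_s: 13.8
position: [0.5061, 0.1164, 0.0364]
tcp_rot: [[0.966, -0.259, 0.0], [-0.259, -0.966, 0.0], [0.0, -0.0, -1.0]]
force: [-0.5, 0.1, -0.8]
opening: 0.003
grasp_force: 0.0
```

>>> {"name": "step_arm", "arguments": {"targets": [[-1, 0, 0, -0.004, 0], [-1, 0, 0, -0.006, 0], [-1, 0, 0, -0.006, 0]]}}

```text
time_s: 14.1
position: [0.5063, 0.1164, 0.0354]
tcp_rot: [[0.966, -0.259, 0.001], [-0.259, -0.966, -0.0], [0.001, -0.0, -1.0]]
force: [0.3, 0.2, 2.5]
opening: 0.003
grasp_force: 2.1
```

>>> {"name": "step_arm", "arguments": {"targets": [[-1, 0, 0, -0.004, 0], [-1, 0, 0, -0.004, 0], [-1, 0, 0, -0.004, 0]]}}

```text
time_s: 14.4
position: [0.5064, 0.1164, 0.0352]
tcp_rot: [[0.966, -0.258, 0.001], [-0.258, -0.966, -0.0], [0.001, -0.0, -1.0]]
force: [-2.0, -0.2, 11.7]
opening: 0.005
grasp_force: 6.0
```

>>> {"name": "step_arm", "arguments": {"targets": [[-1, 0, 0, 0.04, 0], [-1, 0, 0, 0.2, 0], [-1, 0, 0, 0.4, 0], [-1, 0, 0, 0.7, 0], [-1, 0, 0, 0.7, 0], [-1, 0, -0.5, 0.7, 0], [-1, 0, -1, 0.7, 0], [-1, 0, -1, 0.7, 0], [-1, 0, -1, 0.7, 0], [-1, 0, -1, 0.7, 0], [-1, 0, -1, 0.7, 0], [-1, 0, -1, 0.7, 0]]}}

```text
time_s: 15.6
position: [0.5057, -0.1347, 0.2088]
tcp_rot: [[0.965, -0.262, -0.0], [-0.262, -0.965, 0.001], [-0.0, -0.001, -1.0]]
force: [-0.5, 0.3, -0.2]
opening: 0.006
grasp_force: 0.0
```

```bash
python3 - <<'E'
from h import *
a=snap("scene","s5");b=snap("top","t5")
i=a["color"][:,:,::-1][180:270,190:290];j=b["color"][:,:,::-1][150:240,170:270]
cv2.imwrite('pics/c5.png',np.hstack([cv2.resize(k,None,fx=4,fy=4,interpolation=cv2.INTER_CUBIC) for k in(i,j)]))
E
```

```text
(no output)
```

View pics/c5.png

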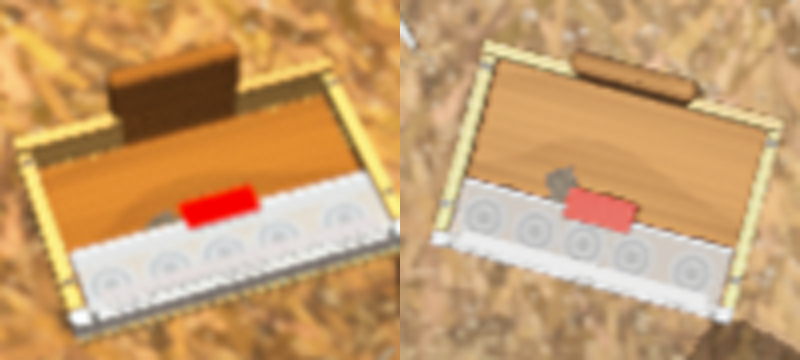

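```bash
python3 - <<'E'
from h import *
a=load('s5');b=load('t5')
print(tri(a,[219.5/4-.5+190,207.5/4-.5+180],b,[200.5/4-.5+170,210.5/4-.5+150]))
print(hand_in())
E
```

```text
(array([0.51460298, 0.11427011, 0.02809402]), np.float64(0.0011179581551444989))
the job is handed in; nothing more can be done
None
```

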